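# Tension the scroll saw blade

## Task

A fresh blade hangs slack in the scroll saw. Flip the quick-release lever at the front end of the saw's upper arm over towards the rear until it stops, then wind the tension wheel at the rear end clockwise by its handle until the slack is gone and it comes up firm, taking about 14 N at the handle, and let go. Do not overwind, as a thin blade breaks, and leave the tub, coping saw and MDF leaf where they are.

Things in the scene. Friction and masses are not known exactly. Their poses are not given: they have to be found in the camera images.
- saw: Bench-top scroll saw, fixed: grey-green base 230 x 500 mm, bare metal table 230 x 350 mm at its front (top 175 mm above the bench), two long metal arms. Origin on the bench under its middle, 240 mm behind the blade; +y runs along the arms from blade (front) to motor (rear). Upper arm 34 to 40 mm wide, top about 266 mm up; winding lifts its front up to 20 mm and sinks its rear about 0.5 mm per rad.
- lever_pivot (a point): Middle of the quick-release lever's hinge, on top of the front end of the upper arm, about 275 mm above the bench. The hinge axis runs across the arm (saw x). The lever swings in the upright plane along the arm.
- lever_tip (a point): Centre of the 19 mm black ball at the end of the quick-release lever, a steel rod 11 mm thick, 60 mm from hinge to ball centre. Starts leaning about 25 degrees from upright to the front (saw -y), over the blade clamp; stops 32 degrees to the rear. Takes 5 to 10 N at the ball and stays where left; it can be pushed over from the front with a closed gripper.
- quick_lever (a joint): Angle of the quick-release lever in rad: 0 leaning to the front (released; starts 0 to 0.12), 1.0 leaning to the rear against its stop (blade raised for work). It counts as over past 0.9 and holds itself there.
- wheel_axis (a point): Point on the upright axis of the tension wheel, level with the middle of its handle, about 311 mm above the bench at the start. The wheel is a bare aluminium disc 106 mm across and 12 mm thick lying flat on the rear end of the upper arm; its top face is 23 mm below this point, nothing on it stands higher but the handle.
- crank_grip (a point): Centre of the wheel's revolving handle: an upright black round grip 40 mm high, 18 to 21 mm thick, 42 mm off the wheel's axis (top 18 mm above this point, wheel's face 23 mm below). It spins freely on its own pin, so a gripper need not turn with it. It starts anywhere within a third of a turn. Clockwise seen from above tightens; 0.3 to 1.2 turns in all, differing each time and not to be seen.
- tension_wheel: The wheel; origin on its axis at its underside. Handle force along its path while turning: about 3 N slack; once the blade is taut it climbs gradually, over a third of a turn, to 14 N where rightly set. Under 9 N is too slack, over 16 N too tight, past 20 N the blade breaks. The screw holds itself: the wheel stays where left, and held still the handle feels lighter than while turning.
- blade: The saw blade with a steel clamp block (26 x 12 x 14 mm) at each end, 135 mm between the blocks, hanging upright at the front end through the saw table. Origin at the underside of the upper block. Need not be touched.
- blade_seat: The small dark steel seat (37 x 22 mm) at the front tip of the upper arm which carries the upper clamp block. Origin at the face on which the block rests, on the blade's line.
- tub: Bystander: white plastic tub, 96 mm across, 105 mm high, upright on the bench beyond the saw. Origin under its middle.
- mdf_leaf: Bystander: brown MDF leaf cut-out, about 50 x 140 x 9 mm, lying on the saw table. Origin under its middle.
- coping_saw: Bystander: hand coping saw with steel bow, 115 x 270 mm, lying on the bench beyond the saw. Origin near its blade's middle.

How it is judged:
On the way, in this order (a step that is already met when the one before it is completed fails the run):
1. the quick-release lever is flipped over to the rear (value of joint quick_lever above 0.9 rad), for 0.2 s.
2. with the lever over, the blade is wound up to working tension (contact force between blade and blade_seat above 115 N and value of joint quick_lever above 0.9 rad), for 0.2 s.
At the end, for the whole second after the job is handed in: The quick-release lever is over at the rear (past 0.9 rad), and the blade pulls on the upper arm's seat with 115 to 250 N (200 N is right, which takes about 14 N at the wheel's handle; the limits are about 9 and 16 N there). The wheel has been let go and holds (all of step 2 and contact force between blade and blade_seat below 250 N); the robot touches nothing.
It fails at once if the blade is overwound and breaks (pulls more than 310 N on its seat, about 20 N at the wheel's handle) (contact force between blade and blade_seat above 310 N).
It fails at once if the tub, MDF leaf or coping saw is moved by more than 30 mm (distance of any of tub, mdf_leaf, coping_saw from where it was at the start of the episode above 0.03 m).
It also fails if it takes over 61 s, if anything falls off the work surface, if the arm or the gripper's body presses on something with over 40 N, if the wrist force passes 120 N, or if a joint passes its speed limit or range.

## Robot

A 7-joint arm with a two-finger parallel gripper is mounted at the origin on the work surface. World frame = base frame: x ahead of the robot, y to its left, z up, the work surface at z = 0. Lengths are in m, angles in rad, forces in N, time in s.
With the tool pointing down it reaches from about 0.425 to 0.825 m from the base axis. Payload 3.6 kg.
Tool frame: the origin (TCP) lies midway between the tips of the shut fingers; the grasp point (between the pads) lies 19 mm behind it; x points along the fingers, y is the direction in which the jaws open and shut, and the axes are right-handed (so a half turn about x gives the same grasp; the last joint's range is limited). The gripper opens to 93 mm and grips with 3 to 60 N. Pads are 15 mm wide; open, the fingers measure 128 mm over their backs; the gripper's body (75 mm by 188 mm) begins 65 mm behind the grasp point.
Start: joints at [-1.129, 0.615, -0.013, 1.423, 0.008, 1.103, -0.04], TCP at [0.293, 0.58, 0.219] pointing down, gripper open.
Joint ranges: [-3.12, 3.12], [-0.3, 2.06], [-1.34, 1.32], [0.26, 2.42], [-1.36, 4.5], [0.01, 1.98], [-2.84, 2.84]. Speed limits (rad/s): [2.79, 2.79, 3.14, 3.14, 3.14, 3.14, 3.14].

## Interface

Orientations are given as a unit quaternion [w, x, y, z].
In Python, from bench import manip, optics, ticket gives the robot as it stands.
- The arm moves only by the tool carry_out, never from a script. Its argument "rows" is a list of rows, each a list of 5 numbers: the gripper's target within -1 to 1 (shut at 1, half-way at 0, fully open at -1), then the shift along the tool's x, y, z in mm, then the turn about the tool's x in degrees. A call has 1 to 10 rows; each row is the pose to reach, as a shift and turn from the pose commanded when the call began, along the tool's axes at that moment; what a row does not reach only later rows make up. A row lasts 1/12 s, in which the tool goes at most 41.7 mm and 7.16 degrees, less where a joint would pass 70% of its speed; a pose out of reach is approached as far as the arm can. A call with a gripper value outside its range is refused whole. The fingers move at their own pace and stop on an object; "force" is the grip in N (left out, the last holds). Time passes only in rows, so rows that repeat a pose let the fingers close. It gives the time, the measured TCP pose, the force and the opening at its end, in the units of the state.
- manip.state(): the state, without advancing time (a new reading comes with each control period).
- optics.camera(name): name is "scene" or "top" or "wrist"; returns the picture (400x640x3 uint8, blue, green, red); there is no depth.
- optics.calibration(name): a dict with "intrinsics" (3x3 intrinsics, pixels), "k1" (the pictures are not rectified: a ray, as slopes to the right and down, at radius r is drawn at 1 + k1 r^2 times it, then the intrinsics apply), "extrinsics" (4x4, takes a point from camera to world coordinates). Camera axes: x right, y down, z forward; pixel columns grow to the right and rows downward; lengths in m; the calibration is good to about 2 mm. A picture is of the moment at which its call begins: read the wrist's pose just before it. calibration takes no time and is no camera call; for the wrist camera it gives the pose at the moment of the call.
- ticket.hand_in(): hands the job in, once; it reports no verdict.
The state is a dict: "t": time; "joints": joint angles; "joint_velocities": joint speeds; "joint_torque": joint torques, N m; "ee_pos": TCP position; "orientation": TCP orientation; "ft_force": force on the tool from outside, world axes, zero at the start; "ft_torque": the same for the moment, N m; "gripper_width": finger opening in m.
Only numpy, scipy, OpenCV 4.12 (cv2) and the standard library are available. Lean on these libraries where they do the work, as an engineer would, in place of code of your own. Each camera call takes 0.05 s, during which the arm holds its last target. There are 200 camera calls.

## Working session

There is one attempt and no reset: what is moved stays moved. The work goes in short steps, Python scripts to look and compute and a tool call to move; the robot and the scene stay as the last step left them, time stands still between calls to the robot, and variables do not carry over. Pictures are saved under pics/ and viewed, about 8 in all and at most 12, crops included, and the job is handed in when it is done.

Besides the shell and the picture viewer there is one more tool, called after ">>>" by a JSON object that holds its "fn" and its "kwargs", one argument or row to a line. carry_out: Moves the arm, as the interface text tells. Its arguments: {"type":"object","properties":{"rows":{"type":"array","items":{"type":"array","items":{"type":"number"}}},"force":{"type":"number"}},"required":["rows"]}

```bash
mkdir -p pics; python3 - <<'E'
from bench import manip, optics
import cv2,numpy as np
s=manip.state(); print({k:np.round(v,3).tolist() for k,v in s.items()})
for n in ["scene","top"]:
    c=optics.calibration(n); print(n,np.round(c["intrinsics"],1).tolist(),c["k1"],np.round(c["extrinsics"],3).tolist())
    cv2.imwrite(f"pics/{n}0.png",optics.camera(n))
E
```

```text
{'t': 0.0, 'joints': [-1.129, 0.616, -0.013, 1.425, 0.008, 1.103, -0.04], 'joint_velocities': [-0.001, 0.001, 0.001, 0.001, 0.0, 0.0, -0.0], 'joint_torque': [-0.0, -45.893, 0.209, -16.574, -0.061, 0.021, 0.0], 'ee_pos': [0.293, 0.579, 0.217], 'orientation': [0.688, 0.163, 0.688, -0.165], 'ft_force': [-0.072, -1.094, 0.949], 'ft_torque': [-0.051, 0.013, 0.009], 'gripper_width': 0.093}
scene [[410.4, 0.0, 320.7], [0.0, 410.4, 201.5], [0.0, 0.0, 1.0]] 0.006669459113350419 [[0.749, 0.536, -0.389, 1.068], [0.662, -0.603, 0.445, -0.46], [0.003, -0.591, -0.807, 1.089], [0.0, 0.0, 0.0, 1.0]]
top [[499.6, 0.0, 326.5], [0.0, 499.6, 202.7], [0.0, 0.0, 1.0]] 0.003259161760862889 [[0.003, -0.978, 0.209, 0.376], [-1.0, -0.003, -0.003, 0.024], [0.004, -0.209, -0.978, 1.405], [0.0, 0.0, 0.0, 1.0]]
```

View pics/scene0.png

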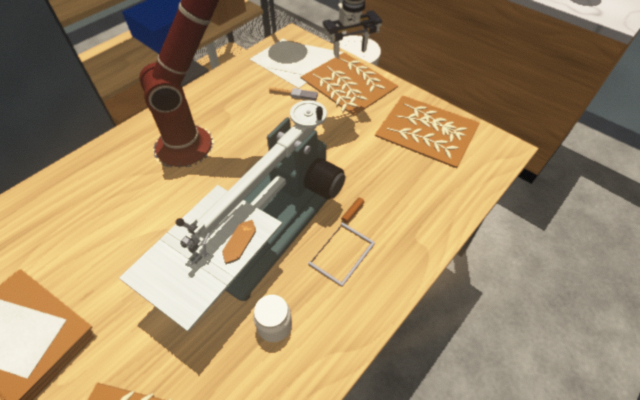

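View pics/top0.png

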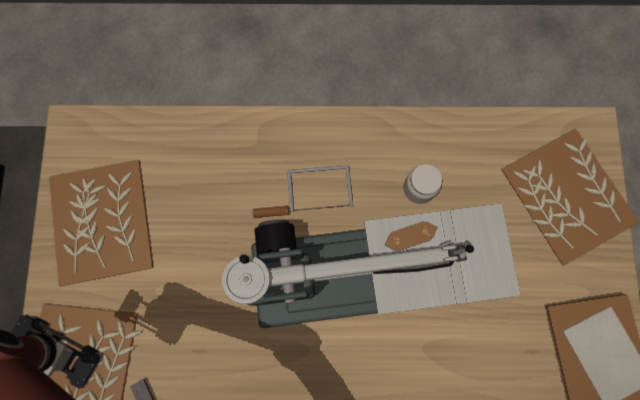

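The scene view shows the lever ball near (180,222) and the wheel near (308,115) with its handle near (320,113). In the top view the ball is near (469,248), the wheel centre near (246,279) and the handle near (243,259).

```bash
cat > h.py <<'E'
import numpy as np,cv2
from bench import manip,optics
def ray(c,uv):
    K=c["intrinsics"];K=np.array(K);E=np.array(c["extrinsics"])
    d=np.array([(uv[0]-K[0,2])/K[0,0],(uv[1]-K[1,2])/K[1,1]]);p=d.copy()
    for _ in range(5): p=d/(1+c["k1"]*(p@p))
    v=E[:3,:3]@np.r_[p,1]; return E[:3,3],v/np.linalg.norm(v)
def plane(c,uv,z):
    o,v=ray(c,uv); return o+v*(z-o[2])/v[2]
def tri(*cu):
    A=np.zeros((3,3));b=np.zeros(3);R=[ray(*x) for x in cu]
    for o,v in R: P=np.eye(3)-np.outer(v,v);A+=P;b+=P@o
    x=np.linalg.solve(A,b); return x,[np.linalg.norm(np.cross(x-o,v)) for o,v in R]
def tooldelta(d,s=None):
    from scipy.spatial.transform import Rotation as R
    s=s or manip.state();q=np.array(s["orientation"]);return R.from_quat(q[[1,2,3,0]]).as_matrix().T@np.array(d)*1000
E
python3 - <<'E'
from h import *
im={n:cv2.imread(f"pics/{n}0.png") for n in("scene","top")}
def crop(n,x,y,w=30):
    return cv2.resize(im[n][y-w:y+w,x-w:x+w],(390,290) if 0 else (300,300),interpolation=cv2.INTER_NEAREST)
cv2.imwrite("pics/c1.png",np.vstack([np.hstack([crop("scene",180,222),crop("scene",308,115)]),np.hstack([crop("top",469,248),crop("top",246,275)])]))
for n,x,y in(("scene",180,222),("scene",319,113),("top",469,248),("top",243,260)):
    g=im[n].max(2); m=(g<60).astype(np.uint8);k,l,st,ce=cv2.connectedComponentsWithStats(m)
    for i in range(1,k):
        if np.hypot(*(ce[i]-[x,y]))<14 and st[i,4]>8: print(n,ce[i].round(1),st[i])
E
```

```text
scene [319.  113.8] [318 110   3   8  20]
top [466.2 247.8] [455 244  19   9  76]
top [244.2 258.7] [240 255  10   8  62]
```

View pics/c1.png

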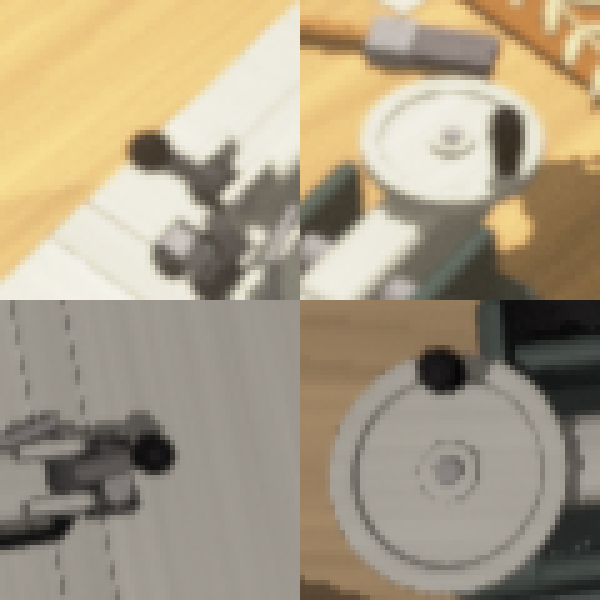

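```bash
python3 - <<'E'
from h import *
S=optics.calibration("scene");T=optics.calibration("top")
print("ball",tri((S,(180,222.2)),(T,(469.4,248.6))))
print("handle",tri((S,(319.4,113.4)),(T,(244.4,259))), plane(T,(244.4,258.7),.325),plane(S,(319.4,113.4),.311))
print("wheel",plane(T,(245.6,279.3),.287),plane(S,(308.3,113.4),.287))
b=plane(T,(469.4,248.6),.329)
for z in(.311,.325): print(plane(T,(244.4,258.7),z))
s=manip.state();from scipy.spatial.transform import Rotation as R
q=s["orientation"];print(R.from_quat(np.array(q)[[1,2,3,0]]).as_matrix().round(3).tolist())
E
```

```text
ball (array([ 0.50531169, -0.28956863,  0.3274046 ]), [np.float64(8.764805010497965e-05), np.float64(8.764805010490231e-05)])
handle (array([0.4835211 , 0.20028953, 0.30422625]), [np.float64(0.00017244010377659154), np.float64(0.00017244010377656768)]) [0.48224027 0.19711328 0.325     ] [0.48848272 0.19443443 0.311     ]
wheel [0.44043711 0.19887077 0.287     ] [0.44679011 0.19341528 0.287     ]
[0.48362131 0.19936264 0.311     ]
[0.48224027 0.19711328 0.325     ]
[[-0.001, 0.451, 0.893], [-0.002, 0.893, -0.451], [-1.0, -0.002, 0.0]]
```

>>> {"fn": "carry_out", "kwargs": {
  "rows": [
    [1,-41,0,0,7],
    [1,-82,0,0,14],
    [1,-120,-15,20,21],
    [1,-145,-30,50,28],
    [1,-165,-50,85,35],
    [1,-185,-70,118,42],
    [1,-200,-90,152,49],
    [1,-203,-112,187,56],
    [1,-203,-133,222,56],
    [1,-203,-155,257,56]
  ],
  "force": 30
}}

```text
t: 0.93
ee_pos: [0.4494, 0.3306, 0.422]
orientation: [0.531, 0.468, 0.53, -0.467]
ft_force: [1.4, -1.3, -0.6]
gripper_width: 0.0308
```

```bash
python3 - <<'E'
from h import *
s=manip.state(); print({k:np.round(v,3).tolist() for k,v in s.items()})
e=np.array(s["ee_pos"]);print(tooldelta(np.array([.515,-.1,.43])-e),tooldelta(np.array([.512,-.345,.40])-e))
E
```

```text
{'t': 0.933, 'joints': [-0.864, 0.353, 0.298, 1.319, -0.102, 1.483, -0.449], 'joint_velocities': [0.764, -0.097, 0.149, 0.189, -0.021, -0.063, 0.918], 'joint_torque': [-3.56, -36.462, 1.725, -18.69, -0.081, 0.175, -0.667], 'ee_pos': [0.449, 0.331, 0.422], 'orientation': [0.531, 0.468, 0.53, -0.467], 'ft_force': [1.354, -1.269, -0.638], 'ft_torque': [-0.032, -0.001, 0.02], 'gripper_width': 0.031}
[ -8.14264768  11.04479202 435.46474709] [ 21.76199109 -22.71874431 678.15742558]
```

>>> {"fn": "carry_out", "kwargs": {
  "rows": [
    [1,-5,3,40,0],
    [1,-8,5,80,0],
    [1,-8,5,120,0],
    [1,-8,5,160,0],
    [1,-8,5,200,0],
    [1,-8,5,240,0],
    [1,-8,5,280,0],
    [1,-8,5,320,0],
    [1,-8,5,360,0],
    [1,-8,5,400,0]
  ]
}}

```text
t: 1.77
ee_pos: [0.5034, -0.0656, 0.4294]
orientation: [0.53, 0.467, 0.531, -0.468]
ft_force: [0.3, 1.0, -0.3]
gripper_width: 0.0007
```

>>> {"fn": "carry_out", "kwargs": {
  "rows": [
    [1,0,0,40,0],
    [1,0,-5,80,0],
    [1,0,-10,120,0],
    [1,0,-15,160,0],
    [1,0,-20,200,0],
    [1,0,-20,240,0],
    [1,0,-20,275,0],
    [1,0,-20,275,0],
    [1,0,-20,275,0]
  ]
}}

```text
t: 2.52
ee_pos: [0.5174, -0.3413, 0.428]
orientation: [0.528, 0.468, 0.53, -0.469]
ft_force: [0.0, 0.8, 0.4]
gripper_width: 0.0004
```

```bash
python3 - <<'E'
from h import *
s=manip.state(); print({k:np.round(v,3).tolist() for k,v in s.items()})
e=np.array(s["ee_pos"]);u=np.array([-.127,.992,0]);b=np.array([.505,-.2896,.31])
print(tooldelta(b-.028*u-e),tooldelta(u))
cv2.imwrite("pics/w1.png",optics.camera("scene")[130:330,60:360].repeat(2,0).repeat(2,1))
E
```

```text
{'t': 2.517, 'joints': [0.265, 0.502, 0.546, 1.114, -0.251, 1.59, 0.871], 'joint_velocities': [-0.058, -0.037, -0.04, 0.01, -0.014, 0.005, -0.004], 'joint_torque': [1.79, -39.929, 5.129, -17.884, 0.14, 0.007, 0.033], 'ee_pos': [0.517, -0.341, 0.428], 'orientation': [0.528, 0.468, 0.53, -0.469], 'ft_force': [0.045, 0.787, 0.355], 'ft_torque': [-0.016, 0.024, 0.006], 'gripper_width': 0.0}
[117.99779025  -5.53563086 -24.70304782] [    1.09339449    -6.20243098 -1000.07666423]
```

View pics/w1.png

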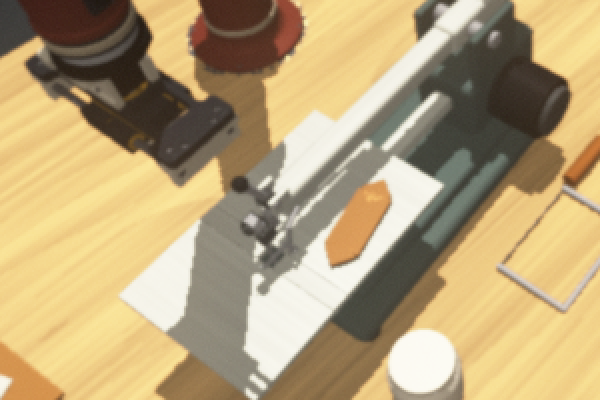

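The closed gripper is above and ahead of the ball, which is at about (240,185) in this crop. I'll lower it, then push.

>>> {"fn": "carry_out", "kwargs": {
  "rows": [
    [1,35,-5,0,0],
    [1,75,-5,0,0],
    [1,110,-5,0,0],
    [1,118,-5,0,0],
    [1,118,-5,0,0],
    [1,118,-5,-8,0],
    [1,118,-5,-16,0],
    [1,118,-5,-24,0],
    [1,118,-5,-32,0],
    [1,118,-5,-40,0]
  ]
}}

```text
t: 3.4
ee_pos: [0.5098, -0.3042, 0.3152]
orientation: [0.535, 0.466, 0.525, -0.469]
ft_force: [1.9, -9.0, 7.7]
gripper_width: 0.0004
```

>>> {"fn": "carry_out", "kwargs": {
  "rows": [
    [1,0,0,-7,0],
    [1,0,0,-14,0],
    [1,0,0,-20,0],
    [1,0,0,-20,0]
  ]
}}

```text
t: 3.73
ee_pos: [0.5063, -0.2828, 0.3149]
orientation: [0.533, 0.467, 0.527, -0.469]
ft_force: [-1.1, -5.3, 3.6]
gripper_width: 0.0006
```

>>> {"fn": "carry_out", "kwargs": {
  "rows": [
    [1,0,0,-5,0],
    [1,0,0,-10,0],
    [1,0,0,-15,0],
    [1,0,0,-15,0]
  ]
}}

```text
t: 4.07
ee_pos: [0.5041, -0.2673, 0.3126]
orientation: [0.532, 0.467, 0.529, -0.469]
ft_force: [-0.1, -5.1, 1.7]
gripper_width: 0.0005
```

>>> {"fn": "carry_out", "kwargs": {
  "rows": [
    [1,0,0,-4,0],
    [1,0,0,-8,0],
    [1,0,0,-8,0]
  ]
}}

```text
t: 4.32
ee_pos: [0.5024, -0.2599, 0.3119]
orientation: [0.531, 0.467, 0.529, -0.469]
ft_force: [-0.8, -6.1, -0.2]
gripper_width: 0.0004
```

>>> {"fn": "carry_out", "kwargs": {
  "rows": [
    [1,0,0,-3,0],
    [1,0,0,-6,0],
    [1,0,0,-6,0]
  ]
}}

```text
t: 4.57
ee_pos: [0.5019, -0.2578, 0.3125]
orientation: [0.533, 0.466, 0.526, -0.471]
ft_force: [0.7, -10.1, -1.4]
gripper_width: 0.0004
```

>>> {"fn": "carry_out", "kwargs": {
  "rows": [
    [1,0,0,-3,0],
    [1,0,0,-6,0],
    [1,0,0,-6,0],
    [1,0,0,-6,0]
  ]
}}

```text
t: 4.9
ee_pos: [0.5015, -0.2568, 0.3134]
orientation: [0.535, 0.465, 0.522, -0.474]
ft_force: [1.7, -18.1, -2.8]
gripper_width: 0.0006
```

```bash
python3 - <<'E'
from h import *
cv2.imwrite("pics/top2.png",optics.camera("top")[218:278,425:515].repeat(6,0).repeat(6,1))
E
```

>>> {"fn": "carry_out", "kwargs": {
  "rows": [
    [1,0,0,15,0],
    [1,0,0,35,0],
    [0,-35,0,35,0],
    [0,-75,0,35,0],
    [0,-110,0,30,0],
    [-0.2,-110,0,-10,0],
    [-0.2,-110,0,-50,0],
    [-0.2,-110,0,-90,0],
    [-0.2,-110,0,-130,0],
    [-0.2,-110,0,-170,0]
  ]
}}

```text
t: 5.78
ee_pos: [0.479, -0.0734, 0.4212]
orientation: [0.53, 0.467, 0.532, -0.467]
ft_force: [0.8, 0.1, 0.4]
gripper_width: 0.0492
```

>>> {"fn": "carry_out", "kwargs": {
  "rows": [
    [-0.2,0,0,-40,0],
    [-0.2,0,0,-80,0],
    [-0.2,0,0,-120,0],
    [-0.2,0,0,-160,0],
    [-0.2,0,0,-200,0],
    [-0.2,0,0,-230,0],
    [-0.2,0,0,-230,0],
    [-0.2,0,0,-230,0]
  ]
}}

```text
t: 6.45
ee_pos: [0.4497, 0.1541, 0.4208]
orientation: [0.531, 0.465, 0.533, -0.467]
ft_force: [-0.1, -0.8, 0.3]
gripper_width: 0.0557
```

```bash
python3 - <<'E'
from h import *
s=manip.state(); print({k:np.round(v,3).tolist() for k,v in s.items()})
T=optics.camera("top");S=optics.camera("scene");W=optics.camera("wrist");cv2.imwrite("pics/W3.png",W)
e=np.array(s["ee_pos"]);print(tooldelta(np.array([.4835,.199,.297])-e))
a=cv2.resize(T[218:278,425:515],(390,260),interpolation=1);b=cv2.resize(S[192:252,150:240],(390,260),interpolation=1)
cv2.imwrite("pics/c3.png",np.vstack([np.hstack([a,b]),cv2.resize(W,(780,320))[:320]]))
E
```

```text
{'t': 6.45, 'joints': [-0.653, 0.203, 0.358, 1.531, -0.073, 1.423, -0.159], 'joint_velocities': [0.047, -0.014, 0.072, 0.003, 0.026, -0.001, 0.008], 'joint_torque': [-1.532, -26.559, 0.312, -18.474, -0.302, -0.009, -0.039], 'ee_pos': [0.45, 0.154, 0.421], 'orientation': [0.531, 0.465, 0.533, -0.467], 'ft_force': [-0.087, -0.845, 0.26], 'ft_torque': [-0.088, 0.029, -0.011], 'gripper_width': 0.056}
[123.7953469   39.12503029 -40.43050208]
```

View pics/c3.png

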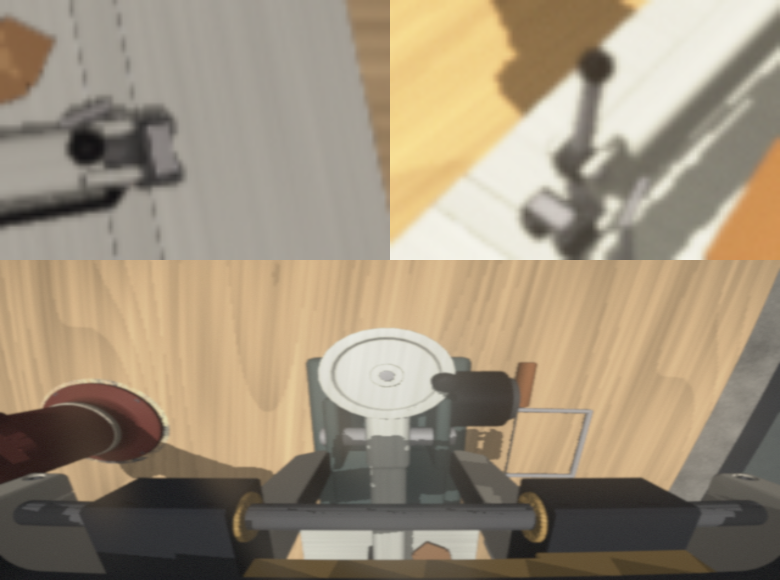

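The lever now leans to the rear. The wrist view shows the wheel with its hub at display (387,375) and the handle at (444,382).

```bash
python3 - <<'E'
from h import *
S=optics.calibration("scene");T=optics.calibration("top");W=optics.calibration("wrist")
print(tri((S,(197.8,207.2)),(T,(445.1,252))))
print("hub",plane(W,(317.5,143.75),.288),"handle",plane(W,(364,152),.311), tri((W,(364,152)),(T,(244.4,259))))
E
```

```text
(array([ 0.49862479, -0.23700824,  0.32299076]), [np.float64(0.0006272503486503965), np.float64(0.000627250348650353)])
hub [0.44303542 0.19880403 0.288     ] handle [0.48372598 0.19901929 0.311     ] (array([0.48312954, 0.19913421, 0.31272812]), [np.float64(0.00033766489135412956), np.float64(0.0003376648913539624)])
```

>>> {"fn": "carry_out", "kwargs": {
  "rows": [
    [-0.2,0,28,-28,0],
    [-0.2,0,39,-40,0],
    [-0.2,40,39,-40,0],
    [-0.2,80,39,-40,0],
    [-0.2,110,39,-40,0],
    [-0.2,123,39,-40,0],
    [-0.2,123,39,-40,0],
    [-0.2,123,39,-40,0]
  ]
}}

```text
t: 7.27
ee_pos: [0.4854, 0.1944, 0.2987]
orientation: [0.53, 0.468, 0.53, -0.469]
ft_force: [0.4, -0.8, 0.1]
gripper_width: 0.0558
```

```bash
python3 - <<'E'
from h import *
s=manip.state(); print({k:np.round(s[k],4).tolist() for k in ("ee_pos","orientation","ft_force","ft_torque","gripper_width")})
e=np.array(s["ee_pos"]);print(tooldelta(np.array([.4835,.199,.297])-e),tooldelta([1,0,0]),tooldelta([0,1,0]))
W=optics.camera("wrist");cv2.imwrite("pics/w4.png",W)
E
```

```text
{'ee_pos': [0.4854, 0.1944, 0.2987], 'orientation': [0.5297, 0.4681, 0.5298, -0.4687], 'ft_force': [0.3513, -0.7952, 0.106], 'ft_torque': [-0.0135, -0.0063, 0.0135], 'gripper_width': 0.0558}
[ 1.73345485 -1.36640193 -4.7708518 ] [-6.09798082e-01  9.92466337e+02  1.22516115e+02] [-5.79490255e-01  1.22515767e+02 -9.92466398e+02]
```

View pics/w4.png

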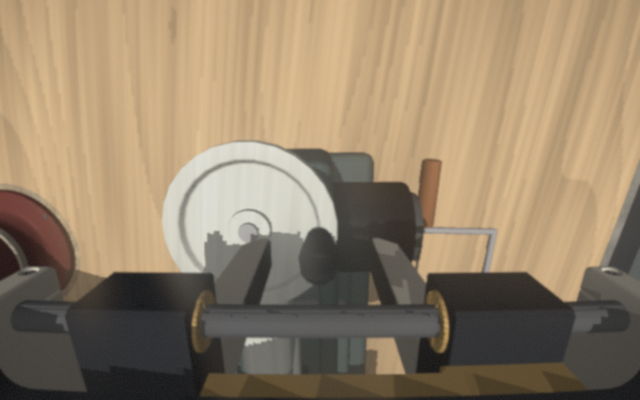

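>>> {"fn": "carry_out", "kwargs": {
  "rows": [
    [-0.2,1,-1,-3,0],
    [-0.2,1,-1,-5,0],
    [-0.2,1,-1,-5,0],
    [1,1,-1,-5,0],
    [1,1,-1,-5,0],
    [1,1,-1,-5,0],
    [1,1,-1,-5,0],
    [1,1,-1,-5,0]
  ],
  "force": 30
}}

```text
t: 7.98
ee_pos: [0.4835, 0.2006, 0.2976]
orientation: [0.53, 0.468, 0.53, -0.468]
ft_force: [0.1, -0.7, -0.7]
gripper_width: 0.0273
```

```bash
cat > orb.py <<'E'
from h import *
# rows from current phase a (deg, commanded) by steps; world orbit -> tool y,z
def orb(a,b,n,R=42):
    p=lambda t:R*np.array([np.cos(np.radians(t)),np.sin(np.radians(t)),0])/1000
    for t in np.linspace(a,b,n+1)[1:]: print(round(t,1),tooldelta(p(t)-p(a))[1:].round(1).tolist())
def st():
    s=manip.state();e=np.array(s["ee_pos"]);d=(e-[.442,.1988,0])[:2]*1000;t=np.arctan2(d[1],d[0]);f=np.array(s["ft_force"])
    print("t",s["t"],"ee",e.round(4),"R",np.hypot(*d).round(1),"phase",np.degrees(t).round(1),"Ftan",(f[:2]@[-np.sin(t),np.cos(t)]).round(2),"Frad",(f[:2]@[np.cos(t),np.sin(t)]).round(2),"Fz",f[2].round(2),"w",s["gripper_width"].round(4) if hasattr(s["gripper_width"],'round') else s["gripper_width"])
E
python3 -c "
from orb import *
st();orb(0,-60,8)"
```

```text
t 7.9833 ee [0.4835 0.2006 0.2976] R 41.5 phase 2.5 Ftan -0.72 Frad 0.08 Fz -0.66 w 0.027260694480025372
-7.5 [-1.0, 5.4]
-15.0 [-2.8, 10.6]
-22.5 [-5.2, 15.5]
-30.0 [-8.2, 20.1]
-37.5 [-11.8, 24.3]
-45.0 [-15.9, 27.9]
-52.5 [-20.5, 31.0]
-60.0 [-25.4, 33.5]
```

Still closing (27 mm); close a little more, then turn the first 60°.

>>> {"fn": "carry_out", "kwargs": {
  "rows": [
    [1,0,0,0,0],
    [1,0,0,0,0],
    [1,0,0,0,0],
    [1,0,0,0,0]
  ]
}}

```text
t: 8.32
ee_pos: [0.4838, 0.2006, 0.2976]
orientation: [0.531, 0.468, 0.53, -0.468]
ft_force: [1.0, -0.3, -1.3]
gripper_width: 0.0194
```

```bash
python3 -c "
from orb import *
st()"
```

```text
t 8.3167 ee [0.4838 0.2006 0.2976] R 41.8 phase 2.5 Ftan -0.38 Frad 1.02 Fz -1.28 w 0.0194456393649437
```

>>> {"fn": "carry_out", "kwargs": {
  "rows": [
    [1,0,-1,5.4,0],
    [1,0,-2.8,10.6,0],
    [1,0,-5.2,15.5,0],
    [1,0,-8.2,20.1,0],
    [1,0,-11.8,24.3,0],
    [1,0,-15.9,27.9,0],
    [1,0,-20.5,31,0],
    [1,0,-25.4,33.5,0]
  ]
}}

```text
t: 8.98
ee_pos: [0.4618, 0.1636, 0.2974]
orientation: [0.53, 0.468, 0.53, -0.468]
ft_force: [1.8, 2.1, -4.1]
gripper_width: 0.0196
```

```bash
python3 -c "
from orb import *
st();orb(-60,-120,8);orb(-120,-180,8);orb(-180,-240,8)"
```

```text
t 8.9833 ee [0.4618 0.1636 0.2974] R 40.4 phase -60.7 Ftan 2.57 Frad -0.98 Fz -4.1 w 0.01959384101335253
-67.5 [-5.2, 1.8]
-75.0 [-10.6, 2.9]
-82.5 [-16.1, 3.3]
-90.0 [-21.5, 3.0]
-97.5 [-26.9, 1.9]
-105.0 [-32.1, 0.2]
-112.5 [-37.1, -2.2]
-120.0 [-41.7, -5.2]
-127.5 [-4.2, -3.6]
-135.0 [-7.8, -7.7]
-142.5 [-10.9, -12.3]
-150.0 [-13.3, -17.2]
-157.5 [-15.1, -22.4]
-165.0 [-16.2, -27.7]
-172.5 [-16.6, -33.2]
-180.0 [-16.3, -38.7]
-187.5 [1.0, -5.4]
-195.0 [2.8, -10.6]
-202.5 [5.2, -15.5]
-210.0 [8.2, -20.1]
-217.5 [11.8, -24.3]
-225.0 [15.9, -27.9]
-232.5 [20.5, -31.0]
-240.0 [25.4, -33.5]
```

>>> {"fn": "carry_out", "kwargs": {
  "rows": [
    [1,0.5,-5.2,1.8,0],
    [1,0.5,-10.6,2.9,0],
    [1,0.5,-16.1,3.3,0],
    [1,0.5,-21.5,3,0],
    [1,1,-26.9,1.9,0],
    [1,1,-32.1,0.2,0],
    [1,1,-37.1,-2.2,0],
    [1,1,-41.7,-5.2,0]
  ]
}}

```text
t: 9.65
ee_pos: [0.4208, 0.1644, 0.297]
orientation: [0.531, 0.468, 0.53, -0.467]
ft_force: [4.8, 1.9, -3.0]
gripper_width: 0.0194
```

```bash
python3 -c "
from orb import *
st()"
```

```text
t 9.65 ee [0.4208 0.1644 0.297 ] R 40.4 phase -121.7 Ftan 3.12 Frad -4.11 Fz -2.98 w 0.019362583990881047
```

>>> {"fn": "carry_out", "kwargs": {
  "rows": [
    [1,0.5,-3.5,-3.6,0],
    [1,0.5,-6.8,-7.7,0],
    [1,0.5,-9.6,-12.3,0],
    [1,0.5,-12,-17.2,0],
    [1,0.5,-13.6,-22.4,0],
    [1,0.5,-14.5,-27.7,0],
    [1,0.5,-14.8,-33.2,0],
    [1,0.5,-14.5,-38.7,0]
  ]
}}

```text
t: 10.32
ee_pos: [0.3997, 0.1992, 0.2959]
orientation: [0.53, 0.466, 0.53, -0.47]
ft_force: [-0.0, -5.9, 4.5]
gripper_width: 0.0193
```

```bash
python3 -c "
from orb import *
st()"
```

```text
t 10.3167 ee [0.3997 0.1992 0.2959] R 42.3 phase 179.4 Ftan 5.89 Frad -0.04 Fz 4.5 w 0.01933964120372583
```

>>> {"fn": "carry_out", "kwargs": {
  "rows": [
    [1,-0.5,0.6,-3.6,0],
    [1,-0.5,1.5,-7.2,0],
    [1,-0.5,2.8,-10.6,0],
    [1,-0.5,4.3,-13.9,0]
  ]
}}

```text
t: 10.65
ee_pos: [0.4011, 0.2126, 0.2955]
orientation: [0.53, 0.465, 0.531, -0.471]
ft_force: [-1.7, -6.9, 3.5]
gripper_width: 0.0193
```

```bash
python3 -c "
from orb import *
st();orb(-200,-260,12)"
```

```text
t 10.65 ee [0.4011 0.2126 0.2955] R 43.2 phase 161.4 Ftan 7.04 Frad -0.61 Fz 3.45 w 0.0193380406342151
-205.0 [1.8, -3.2]
-210.0 [3.9, -6.2]
-215.0 [6.2, -9.0]
-220.0 [8.8, -11.6]
-225.0 [11.6, -14.0]
-230.0 [14.6, -16.1]
-235.0 [17.7, -18.0]
-240.0 [21.1, -19.5]
-245.0 [24.5, -20.8]
-250.0 [28.0, -21.8]
-255.0 [31.6, -22.4]
-260.0 [35.3, -22.8]
```

>>> {"fn": "carry_out", "kwargs": {
  "rows": [
    [1,-0.5,1.8,-3.2,0],
    [1,-0.5,3.9,-6.2,0],
    [1,-0.5,6.2,-9,0],
    [1,-0.5,8.8,-11.6,0]
  ]
}}

```text
t: 10.98
ee_pos: [0.4065, 0.2247, 0.2951]
orientation: [0.529, 0.463, 0.532, -0.473]
ft_force: [-3.7, -6.5, 3.0]
gripper_width: 0.0191
```

```bash
python3 -c "
from orb import *
st()"
```

```text
t 10.9833 ee [0.4065 0.2247 0.2951] R 43.9 phase 143.8 Ftan 7.42 Frad -0.85 Fz 2.98 w 0.019121458712016277
```

>>> {"fn": "carry_out", "kwargs": {
  "rows": [
    [1,0,2.8,-2.4,0],
    [1,0,5.8,-4.5,0],
    [1,0,8.9,-6.4,0],
    [1,0,12.3,-7.9,0]
  ]
}}

```text
t: 11.32
ee_pos: [0.4158, 0.2348, 0.2947]
orientation: [0.528, 0.462, 0.533, -0.473]
ft_force: [-7.6, -5.2, 3.0]
gripper_width: 0.0192
```

```bash
python3 -c "
from orb import *
st()"
```

```text
t 11.3167 ee [0.4158 0.2348 0.2947] R 44.5 phase 126.0 Ftan 9.2 Frad 0.25 Fz 2.96 w 0.019171951113154343
```

>>> {"fn": "carry_out", "kwargs": {
  "rows": [
    [1,0,3.4,-1.3,0],
    [1,0,6.9,-2.3,0],
    [1,0,10.5,-2.9,0],
    [1,0,14.2,-3.3,0]
  ]
}}

```text
t: 11.65
ee_pos: [0.4278, 0.2414, 0.2943]
orientation: [0.527, 0.461, 0.535, -0.473]
ft_force: [-9.6, -3.7, 3.2]
gripper_width: 0.0194
```

```bash
python3 -c "
from orb import *
st();orb(-260,-320,12)"
```

```text
t 11.65 ee [0.4278 0.2414 0.2943] R 44.9 phase 108.4 Ftan 10.3 Frad -0.51 Fz 3.24 w 0.019392092564293126
-265.0 [3.7, -0.0]
-270.0 [7.3, 0.3]
-275.0 [10.9, 0.9]
-280.0 [14.5, 1.9]
-285.0 [17.9, 3.1]
-290.0 [21.2, 4.6]
-295.0 [24.4, 6.5]
-300.0 [27.4, 8.5]
-305.0 [30.2, 10.9]
-310.0 [32.8, 13.5]
-315.0 [35.2, 16.3]
-320.0 [37.3, 19.3]
```

>>> {"fn": "carry_out", "kwargs": {
  "rows": [
    [1,0,3.7,0,0],
    [1,0,7.3,0.3,0],
    [1,0,10.9,0.9,0],
    [1,0,14.5,1.9,0]
  ]
}}

```text
t: 11.98
ee_pos: [0.441, 0.2438, 0.2941]
orientation: [0.526, 0.461, 0.537, -0.472]
ft_force: [-11.5, 0.1, 3.7]
gripper_width: 0.0193
```

```bash
python3 -c "
from orb import *
st()"
```

```text
t 11.9833 ee [0.441  0.2438 0.2941] R 45.0 phase 91.2 Ftan 11.5 Frad 0.39 Fz 3.69 w 0.019341557928040893
```

>>> {"fn": "carry_out", "kwargs": {
  "rows": [
    [1,0,3.4,1.2,0],
    [1,0,6.7,2.7,0],
    [1,0,9.9,4.6,0]
  ]
}}

```text
t: 12.23
ee_pos: [0.4508, 0.2428, 0.294]
orientation: [0.525, 0.461, 0.538, -0.471]
ft_force: [-12.4, 2.9, 2.2]
gripper_width: 0.0193
```

```bash
python3 -c "
from orb import *
st()"
```

```text
t 12.2333 ee [0.4508 0.2428 0.294 ] R 44.9 phase 78.7 Ftan 12.78 Frad 0.43 Fz 2.19 w 0.019341748274789773
```

>>> {"fn": "carry_out", "kwargs": {
  "rows": [
    [1,0,3,1.9,0],
    [1,0,5.8,4,0]
  ]
}}

```text
t: 12.4
ee_pos: [0.4569, 0.2409, 0.294]
orientation: [0.525, 0.461, 0.539, -0.47]
ft_force: [-11.6, 4.8, 1.4]
gripper_width: 0.0196
```

```bash
python3 -c "
from orb import *
st()"
```

```text
t 12.4 ee [0.4569 0.2409 0.294 ] R 44.7 phase 70.6 Ftan 12.56 Frad 0.69 Fz 1.37 w 0.019609914661764993
```

>>> {"fn": "carry_out", "kwargs": {
  "rows": [
    [1,0,0,0,0],
    [1,0,-2.5,-1.5,0],
    [1,0,-5,-3,0],
    [1,0,-5,-3,0]
  ]
}}

```text
t: 12.73
ee_pos: [0.4575, 0.2406, 0.2942]
orientation: [0.528, 0.465, 0.534, -0.469]
ft_force: [-3.2, 4.5, -9.9]
gripper_width: 0.0193
```

```bash
python3 -c "
from orb import *
st()"
```

```text
t 12.7333 ee [0.4575 0.2406 0.2942] R 44.6 phase 69.7 Ftan 4.59 Frad 3.14 Fz -9.86 w 0.01932926559293371
```

>>> {"fn": "carry_out", "kwargs": {
  "rows": [
    [-0.2,0,0,0,0],
    [-0.2,0,0,0,0],
    [-0.2,0,0,0,0],
    [-0.2,0,0,0,0],
    [-0.2,0,0,0,0],
    [-0.2,-30,0,0,0],
    [-0.2,-65,0,0,0],
    [-0.2,-100,0,0,0],
    [-0.2,-130,0,0,0],
    [-0.2,-130,0,0,0]
  ]
}}

```text
t: 13.57
ee_pos: [0.4649, 0.2381, 0.4343]
orientation: [0.532, 0.473, 0.528, -0.463]
ft_force: [0.5, -0.1, 0.8]
gripper_width: 0.0557
```

```bash
python3 - <<'E'
from h import *
T=optics.camera("top");S=optics.camera("scene");W=optics.camera("wrist")
print(manip.state()["ft_force"])
cv2.imwrite("pics/c5.png",np.vstack([np.hstack([T[150:320,210:530],S[60:230,140:460]]),cv2.resize(W,(640,400))]))
E
```

```text
[ 0.30864889 -0.2304337  -0.79077969]
```

View pics/c5.png

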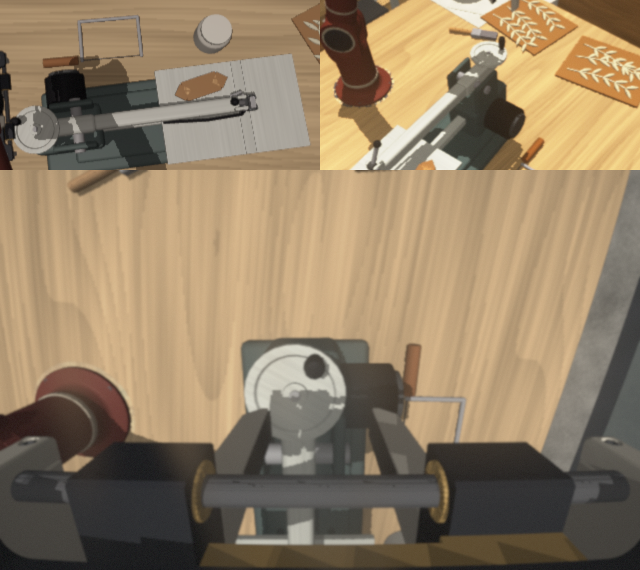

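The handle stays at about 70° phase, at (316,366). The lever ball is still to the rear of the clamp, at top inset (236,101). The tub, leaf and coping saw are in place, and the gripper is clear.

```bash
python3 -c "
from bench import ticket
print(ticket.hand_in())"
```

```text
the job is handed in; nothing more can be done
None
```

The lever is over at the rear, the blade is wound up, and the job was handed in at about 14 s; the hand-in reports no verdict.

- **Lever:** I pushed it with the closed gripper until it stopped, at 18 N with almost no further movement. Triangulating the ball put it 323 mm up and about 53 mm further to the rear, which fits the rear stop. The last picture shows it still over.
- **Wheel:** I wound it clockwise about 290° by the handle. The force along its path rose from about 3 N slack to about 12.7 N while turning. The last two readings were 12.8 and 12.6 N, so they did not quite rise as expected. I put that down to about 1 N of sensor noise. I stopped there, slightly under 14 N but inside the 9–16 N limits.
- **Letting go:** I eased off the push first, and the wheel held its place. I then opened the gripper and lifted it clear, with the wrist force back to under 1 N.
- **Other items:** The tub, leaf and coping saw look to be where they started, judged by eye in the last picture and not measured.

I had no direct reading of the blade pull on its seat, so the tension is judged only from the handle force.

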